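# Slide the washers into their counterbores

### The arm

A 6-joint arm with a two-finger parallel gripper is mounted at the origin on the work surface. World frame = base frame: x ahead of the robot, y to its left, z up, the work surface at z = 0. Lengths are in mm, angles in rad, forces in N, time in s.
With the tool pointing down it reaches from about 400 to 925 mm from the base axis. Payload 12.5 kg.
Tool frame: the origin (TCP) lies on the centre line of the jaws, within the pads' length; the fingertips stand 8 mm ahead of it and the grasp point (between the pads) lies 11 mm behind it; z points along the fingers, x is the direction in which the jaws open and shut, and the axes are right-handed (so a half turn about z gives the same grasp; the last joint's range is limited). The gripper opens to 95 mm and grips with 3 to 60 N. Pads are 20 mm wide; open, the fingers measure 119 mm over their backs; the gripper's body (75 mm by 180 mm) begins 59 mm behind the grasp point.
Start: joints at [1.025, 0.491, 1.559, -0, 1.092, -0.106], TCP at [266.085, 565.548, 222.661] pointing down, gripper open.
Joint ranges: [-3.1, 3.1], [-0.84, 2.19], [0.05, 2.79], [-1.13, 4.28], [0.06, 2.93], [-2.69, 2.69]. Speed limits (rad/s): [2.22, 2.22, 2.79, 3.14, 3.14, 3.14].

### API

Orientations are given as [roll, pitch, yaw] about the fixed x, y, z axes, in that order (R = Rz(yaw) Ry(pitch) Rx(roll)).
In Python, from cell import env gives the robot as it stands. The module is installed in compiled form; this text tells all that it offers.
- The arm moves only by the tool send_rows, never from a script. Its argument "moves" is a list that holds one entry, the list of rows, each a list of 6 numbers: the shift along the tool's x, y, z as a fraction of full scale, then the turn, a rotation vector about the tool's x, y, z as a fraction of full scale. A call has 1 to 12 rows; each row is the pose to reach, as a shift and turn from the pose commanded when the call began, along the tool's axes at that moment; what a row does not reach only later rows make up. Full scale, the value 1, is 0.3 m for a shift and 90 degrees for a turn. A row lasts 1/12 s, in which the tool goes at most 41.7 mm and 7.16 degrees, less where a joint would pass 70% of its speed; a pose out of reach is approached as far as the arm can. A call with a number of a shift or a turn outside -1 to 1 is refused whole. A call with a gripper value outside its range is refused whole. "grip" is the gripper's target within -1 to 1 (shut at 1, half-way at 0, fully open at -1), set as the call begins (left out, the last holds). The fingers move at their own pace and stop on an object; the grip force is fixed at half the most. Time passes only in rows, so rows that repeat a pose let the fingers close. It gives the time, the measured TCP pose, the force and the opening at its end, in the units of the state.
- env.state(): the state, without advancing time (a new reading comes with each control period).
- env.read_camera(name): name is "side" or "top" or "wrist"; returns a dict with "image" (400x640x3 uint8, red, green, blue), "mtx" (3x3 intrinsics, pixels), "distortion" ([k1, k2, p1, p2, k3] as OpenCV has them; the pictures are not rectified), "T" (4x4, takes a point from camera to world coordinates); the wrist camera has in their place "mount" (4x4, takes a point from camera to tool coordinates, whose origin is the TCP and whose axes are the tool frame's). Camera axes: x right, y up, looking along -z (the intrinsics and any distortion apply to the point x, -y, -z); pixel columns grow to the right and rows downward; lengths in mm; the calibration is good to about 2 mm. A picture is of the moment at which its call begins: read the wrist's pose just before it. There is no depth.
- env.job_done(): hands the job in, once; it reports no verdict.
Trained networks look in the newest picture that a camera, given by its name, has taken for a name from the list of things; names that differ only in an ending like _2 or _b are one class to them, and where a whole thing is asked for, a point or a joint stands for the part that bears it (a point fixed in the world has none). Each returns a list of dicts, best first, with "confidence" (0 to 1); they miss things now and then, are a little off and sometimes report something else, mostly with a low value. They report only what shows in the picture. A call takes as long as a camera call. They do not tell look-alikes from the thing itself.
- env.look_for(camera, thing): "xy" ([column, row] in pixels, amid what is visible of it).
- env.outline_of(camera, thing): "region" (400x640 bool, what is visible of it) and "xy" ([column, row] in pixels, amid what is visible of it).
The state is a dict: "t": time; "joints": joint angles; "qvel": joint speeds; "tau": joint torques, N m; "eef_pos": TCP position; "tcp_rot": TCP orientation; "ft_force": force on the tool from outside, world axes, zero at the start; "moment": the same for the moment, N m; "opening": opening from 0.0 (shut) to 1.0 (fully open).
Only numpy, scipy, OpenCV 4.12 (cv2) and the standard library are available. Lean on these libraries where they do the work, as an engineer would, in place of code of your own. Each camera call takes 0.05 s, during which the arm holds its last target. There are 200 camera calls.

### The job

Each of the two steel base plates lying on the bench has a thick washer loose on its top face. With the fingertips, push each washer across its own plate until it drops into that plate's round counterbore and lies flat in it, flush with the plate's face. Only push: do not lift a washer off the plate, do not shift the plates, and leave the two bolts, the clamp and the height gauge as they stand.

Things in the scene. Friction and masses are not known exactly. Their poses are not given: they have to be found in the camera images.
- plate_a: Left (+y) base plate: dull grey steel, 160 x 120 mm, 16 mm thick, corners cut 12 x 12 mm, 2.2 kg, lying flat and loose on the bench at any yaw. Origin: centre of its underside; x along the 160 mm side, y along the 120 mm side, z up. Its one counterbore is a bright round recess, 48 mm across and 8 mm deep, centred at x = -40, y = -22 mm in the plate's frame, with a 26 mm through hole in its floor. The small dark drilled holes (9 mm) are too small to matter.
- plate_b: Right (-y) base plate: the same as plate_a in every respect.
- recess_a (a point): Centre of the floor of plate_a's counterbore, 8 mm above the bench and 8 mm below the plate's top face. Axes as the plate's.
- recess_b (a point): Centre of the floor of plate_b's counterbore, 8 mm above the bench and 8 mm below the plate's top face. Axes as the plate's.
- washer_a: Thick yellow zinc-plated washer, 44 mm outside, 26 mm bore, 8 mm thick, about 60 g, lying flat and loose on top of plate_a, its centre 50 to 110 mm from the counterbore's. Origin: centre of its underside (16 mm above the bench at first, 8 mm once it is seated); z up. It slides freely, falls in only when nearly all of it is over the recess (2 mm of play all round), and then lies flush with the plate's top.
- washer_b: The same washer on plate_b.
- bolt_a: Yellow zinc-plated hex bolt standing on its head between the plates on the robot's side, 55 mm high, head 36 mm across flats and 15 mm high, shank 24 mm. Origin: centre of its underside. Leave alone.
- bolt_b: The same bolt, standing between the plates on the far side. Leave alone.
- clamp: Blue-grey C-clamp lying flat beyond the plates, frame 140 x 97 mm, 20 mm high (28 mm at the screw boss), its screw with a cross bar sticking out 80 mm from the frame. Origin: near the middle of the frame, on the bench. Leave alone.
- height_gauge: Height gauge standing on the left of the plates: black base 100 x 64 x 40 mm, steel column 460 mm high with a slide and scriber. Origin: centre of its underside. Leave alone.
Not all that is in view belongs to the job. What is shaped like the washer_a but black or blue is not meant.

How it is judged:
By the outcome, as a careful person would: the job done as asked, in the order asked, and still so for the second after the job is handed in, with the robot touching nothing.
It also fails if it takes over 51 s, if anything falls off the work surface, if the arm or the gripper's body presses on something with over 40 N, if the wrist force passes 120 N, or if a joint passes its speed limit or range.

## Working session

There is one attempt and no reset: what is moved stays moved. The work goes in short steps, Python scripts to look and compute and a tool call to move; the robot and the scene stay as the last step left them, time stands still between calls to the robot, and variables do not carry over. Pictures are saved under pics/ and viewed, about 8 in all and at most 12, crops included, and the job is handed in when it is done.

Besides the shell and the picture viewer there is one more tool, called after "Request:" as name(argument=value, ...), one argument or row to a line, values as JSON. send_rows: Moves the arm, as the interface text tells. Its arguments: {"type":"object","properties":{"moves":{"type":"array","items":{"type":"array","items":{"type":"array","items":{"type":"number"}}}},"grip":{"type":"number"}},"required":["moves"]}

```bash
mkdir -p pics
cat > h.py <<'E'
import numpy as np, cv2
from scipy.spatial.transform import Rotation as R
from cell import env
def cam(n):
    s=env.state(); c=env.read_camera(n)
    if 'T' not in c:
        T=np.eye(4); T[:3,:3]=R.from_euler('xyz',s['tcp_rot']).as_matrix(); T[:3,3]=s['eef_pos']; c['T']=T@c['mount']
    return c
def toworld(c,px,z):
    p=cv2.undistortPoints(np.array(px,float).reshape(-1,1,2),np.array(c['mtx']),np.array(c['distortion'])).reshape(-1,2)
    d=np.c_[p[:,0],-p[:,1],-np.ones(len(p))]@c['T'][:3,:3].T; o=c['T'][:3,3]
    return o+d*((z-o[2])/d[:,2])[:,None]
def topx(c,P):
    P=np.atleast_2d(P); q=(P-c['T'][:3,3])@c['T'][:3,:3]; q=q*[1,-1,-1]
    return cv2.projectPoints(q,np.zeros(3),np.zeros(3),np.array(c['mtx']),np.array(c['distortion']))[0].reshape(-1,2)
def save(n,im): cv2.imwrite('pics/'+n,im[:,:,::-1])
E
python3 - <<'E'
from h import *
print(env.state())
for n in ['top','side']:
    c=cam(n); save(n+'0.png',c['image'])
    print(n,c['T'][:3,3])
    for t,z in [('plate_a',16),('recess_a',16),('washer_a',24),('bolt_a',55),('clamp',20),('height_gauge',40)]:
        for r in env.look_for(n,t): print(t,np.round(r['xy']),round(r['confidence'],2),toworld(c,r['xy'],z).round(0)[0,:2])
E
```

```text
{'t': 0.0, 'joints': array([ 1.02539641e+00,  4.91557788e-01,  1.55946748e+00,  2.98449764e-05,
        1.09170116e+00, -1.05627399e-01]), 'qvel': array([-0.00065592, -0.00079579,  0.00127717,  0.00117818,  0.00130512,
        0.00199566]), 'tau': array([ 6.98814110e-04, -6.12631559e+01, -2.58184183e+01,  6.92872563e-02,
        4.82200587e-02, -8.41100996e-05]), 'eef_pos': array([265.94502164, 565.32628517, 222.05663731]), 'tcp_rot': array([-3.14144680e+00,  1.12466903e-03,  1.13101012e+00]), 'ft_force': array([ 0.02661322,  0.55546071, -0.54843838]), 'moment': array([-0.06777433,  0.00355435, -0.00651728]), 'opening': 0.998621366411946}
top [ 542.54944746  126.4285567  1386.25649427]
plate_a [299. 210.] 0.65 [593. 167.]
plate_a [418. 241.] 0.6 [ 497. -170.]
recess_a [300. 211.] 0.83 [591. 162.]
recess_a [420. 242.] 0.6 [ 494. -174.]
washer_a [280. 264.] 0.7 [444. 223.]
washer_a [308. 273.] 0.44 [417. 144.]
bolt_a [351. 186.] 0.47 [655.  21.]
clamp [340. 119.] 0.69 [851.  42.]
height_gauge [172. 235.] 0.98 [531. 524.]
height_gauge [418. 240.] 0.35 [ 500. -163.]
side [443.08469216 769.19932139 882.53028256]
plate_a [327. 231.] 0.91 [576. 168.]
plate_a [388. 134.] 0.83 [ 504. -169.]
recess_a [325. 233.] 0.94 [579. 174.]
recess_a [390. 137.] 0.89 [ 498. -160.]
washer_a [375. 136.] 0.69 [ 535. -142.]
washer_a [400. 252.] 0.67 [416. 183.]
washer_a [324. 245.] 0.49 [572. 209.]
washer_a [388. 279.] 0.48 [429. 252.]
bolt_a [404. 192.] 0.83 [435.  46.]
bolt_a [312. 174.] 0.68 [644.  52.]
clamp [244. 155.] 0.89 [827.   6.]
height_gauge [304. 345.] 0.72 [550. 435.]
height_gauge [323. 234.] 0.64 [580. 194.]
```

View pics/top0.png

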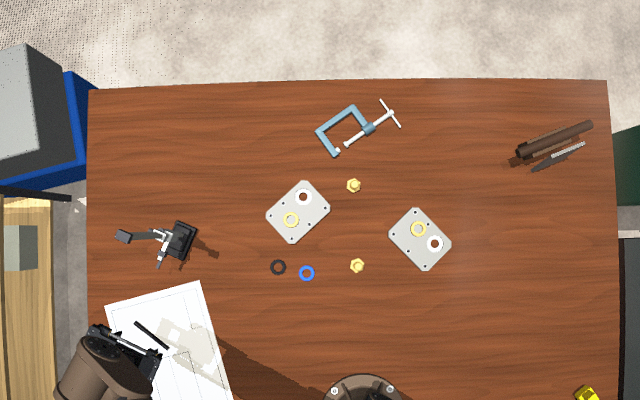

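View pics/side0.png

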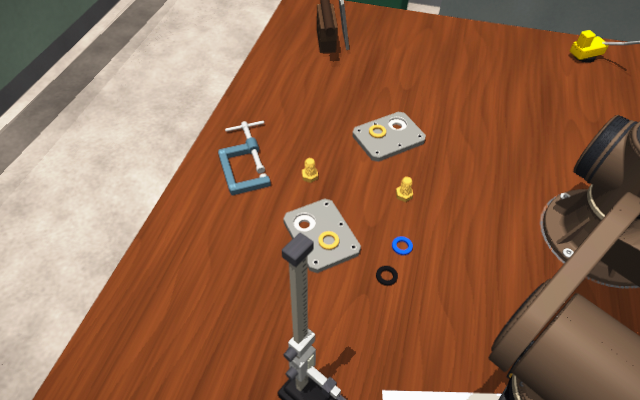

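Top picture: the washers are the yellow rings on the plates at (291,219) and (418,229), and the bright recesses are at (303,197) and (435,244). Look-alikes are the black ring (278,267), the blue ring (307,273), and the bolt heads (354,185) and (357,265). The side view agrees.

```bash
cat >> h.py <<'E'
def rel(pos,yaw):
    "row for target TCP pos, tool down with given yaw"
    s=env.state(); R0=R.from_euler('xyz',s['tcp_rot']); d=R0.inv().apply(np.array(pos)-s['eef_pos'])
    R1=R.from_euler('xyz',[np.pi,0,yaw]); return np.r_[d/300,(R0.inv()*R1).as_rotvec()/(np.pi/2)].round(4)
E
python3 - <<'E'
from h import *
c=cam('top')
W=toworld(c,[[291,219],[418,229]],24);H=toworld(c,[[303,197],[435,244]],16)
print(W,H)
for w,h in zip(W,H):
    d=h-w; a=np.arctan2(d[1],d[0]); print('dist',np.hypot(*d[:2]),'dir',a)
    # tool y for roll=pi: y_tool = Rz(yaw)*(0,-1,0) -> angle yaw-pi/2
    print('yaw for +y push',a+np.pi/2,' -y push',a-np.pi/2)
w=env.read_camera('wrist');print(w['mount'].round(2),w['mtx'],w['distortion'])
# joint6/yaw relation
s=env.state(); print(s['joints'][0]-s['joints'][5], s['tcp_rot'][2])
im=c['image'][150:300,240:480]; save('crop.png',cv2.resize(im,None,fx=3.2,fy=3.2,interpolation=cv2.INTER_CUBIC))
E
```

```text
[[ 568.71642767  188.91074273   24.        ]
 [ 531.40681024 -168.14527317   24.        ]] [[ 630.2507312   153.94137385   16.        ]
 [ 487.38508741 -217.45917538   16.        ]]
dist 70.77660115744882 dir -0.5167774010780875
yaw for +y push 1.054018925716809  -y push -2.087573727872984
dist 66.10425881269525 dir -2.2995546066431483
yaw for +y push -0.7287582798482517  -y push -3.870350933438045
[[   1.     -0.      0.      0.41]
 [  -0.     -0.96   -0.27  -75.43]
 [   0.      0.27   -0.96 -161.78]
 [   0.      0.      0.      1.  ]] [[314.04151865   0.         319.08771567]
 [  0.         314.04151865 198.80504948]
 [  0.           0.           1.        ]] [0.00280782 0.         0.         0.         0.        ]
1.1309863869326322 1.130984993844168
```

View pics/crop.png

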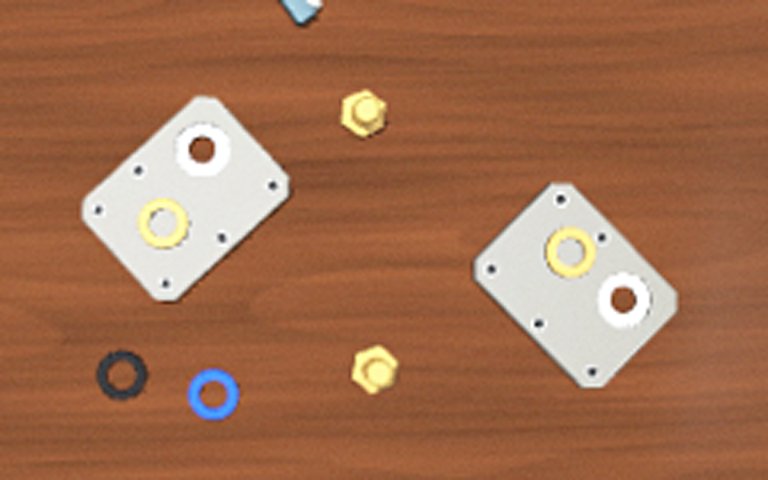

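Confirmed: the yellow rings are flat and lie on the plates. I'll move A's gripper to a spot behind washer A.

```bash
python3 -c "
from h import *
print(rel([517,219,150],1.054))"
```

```text
[-6.8920e-01  1.2486e+00  2.4220e-01  0.0000e+00 -1.0000e-04  4.9000e-02]
```

Request:
send_rows(
  moves=[
    [[-0.06, 0.11, 0, 0, 0, 0.005], [-0.13, 0.24, 0, 0, 0, 0.01], [-0.2, 0.37, 0, 0, 0, 0.015], [-0.27, 0.49, 0, 0, 0, 0.02], [-0.34, 0.62, 0, 0, 0, 0.025], [-0.41, 0.74, 0, 0, 0, 0.03], [-0.48, 0.86, 0.03, 0, 0, 0.04], [-0.54, 0.97, 0.06, 0, 0, 0.049], [-0.54, 0.97, 0.1, 0, 0, 0.049]],
  ],
  grip=0.37,
)

```text
t: 1.55
eef_pos: [463.7, 291.1, 193.1]
tcp_rot: [3.14, -0.001, 1.05]
ft_force: [-0.5, 0.6, 0.2]
opening: 0.423
```

```bash
python3 -c "
from h import *
print(rel([517,219,150],1.054),env.state()['opening'])"
```

```text
[-0.1201  0.2735  0.1441  0.0013 -0.0009 -0.0028] 0.4232274934841542
```

Request:
send_rows(
  moves=[
    [[-0.06, 0.13, 0.07, 0, 0, 0], [-0.12, 0.26, 0.14, 0, 0, 0], [-0.12, 0.273, 0.144, 0, 0, 0], [-0.12, 0.273, 0.144, 0, 0, 0], [-0.12, 0.273, 0.144, 0, 0, 0]],
  ],
)

```text
t: 1.97
eef_pos: [514.0, 223.1, 149.3]
tcp_rot: [-3.141, 0.0, 1.052]
ft_force: [-0.3, 0.3, 1.1]
opening: 0.313
```

```bash
cat > m.py <<'E'
from h import *
import sys
c=cam('wrist'); save(sys.argv[1],c['image']); s=env.state(); print(s['eef_pos'],s['tcp_rot'],s['opening'])
im=c['image'].astype(int); hsv=cv2.cvtColor(c['image'],cv2.COLOR_RGB2HSV)
for t,z in [('washer_a',24),('recess_a',16),('plate_a',16)]:
    for r in env.outline_of('wrist',t):
        cs,_=cv2.findContours(r['region'].astype(np.uint8),cv2.RETR_EXTERNAL,cv2.CHAIN_APPROX_NONE)
        k=max(cs,key=cv2.contourArea).reshape(-1,2); w=toworld(c,k,z)[:,:2].astype(np.float32)
        (x,y),rad=cv2.minEnclosingCircle(w); print(t,round(r['confidence'],2),np.round(r['xy']),'circ',np.round([x,y,rad],1))
# colour-based: yellow ring (washer top face) and bright counterbore rim (z=16)
def circ(mask,z,rl,rh,name):
    cs,_=cv2.findContours(mask.astype(np.uint8),cv2.RETR_EXTERNAL,cv2.CHAIN_APPROX_NONE)
    for k in cs:
        if len(k)<40: continue
        w=toworld(c,k.reshape(-1,2),z)[:,:2]
        e=cv2.fitEllipse(w.astype(np.float32)); r=np.array(e[1])/2
        if rl<r.min() and r.max()<rh: print(name,np.round(e[0],1),r.round(1))
circ((hsv[:,:,0]>18)&(hsv[:,:,0]<35)&(hsv[:,:,1]>70)&(hsv[:,:,2]>110),24,17,28,'yellow')
circ(im.min(2)>235,16,17,28,'bright')
E
python3 m.py w1.png
```

```text
[513.62935474 223.84231608 149.81564961] [-3.14151882e+00 -3.13011841e-04  1.05365245e+00] 0.31527420080938545
washer_a 0.71 [313. 265.] circ [565.4 192.2  22.9]
washer_a 0.6 [275. 107.] circ [433.8 233.4  21. ]
washer_a 0.59 [191. 139.] circ [416.3 157.4  21.9]
recess_a 0.9 [319. 231.] circ [559.4 203.3  64.6]
plate_a 0.59 [321. 232.] circ [559.2 202.3  64.6]
```

View pics/w1.png

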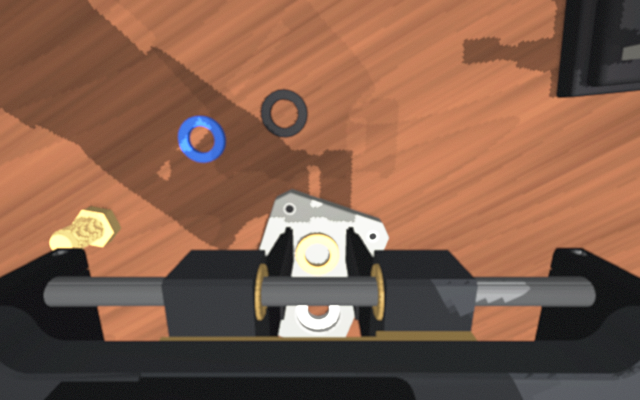

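The gripper's own bar hides the recess at (318,315). I'll step forward 180 mm along the push line so the plate lies in the clear upper half of the image.

Request:
send_rows(
  moves=[
    [[0, 0.13, 0, 0, 0, 0], [0, 0.26, 0, 0, 0, 0], [0, 0.38, 0, 0, 0, 0], [0, 0.5, 0, 0, 0, 0], [0, 0.57, 0, 0, 0, 0], [0, 0.6, 0, 0, 0, 0], [0, 0.6, 0, 0, 0, 0], [0, 0.6, 0, 0, 0, 0], [0, 0.6, 0, 0, 0, 0]],
  ],
)

```text
t: 2.92
eef_pos: [669.1, 135.7, 149.7]
tcp_rot: [-3.141, 0.0, 1.055]
ft_force: [-0.4, 0.5, 0.2]
opening: 0.319
```

```bash
python3 m.py w2.png
```

```text
[669.15964042 135.67737408 149.81087003] [-3.14128414e+00 -2.29175266e-05  1.05549825e+00] 0.3141346711536834
washer_a 0.57 [322.  47.] circ [567.1 191.3  22.2]
washer_a 0.42 [  0. 226.] circ [ 544.2 -148.5   14. ]
recess_a 0.81 [ 23. 204.] circ [ 542.2 -130.9   65.9]
recess_a 0.73 [308.  95.] circ [588.1 171.1  92.4]
plate_a 0.96 [310.  96.] circ [589.6 171.3  91.7]
plate_a 0.76 [ 28. 206.] circ [ 542.8 -130.7   65.4]
yellow [567.1 190.4] [20.9 21.2]
```

View pics/w2.png

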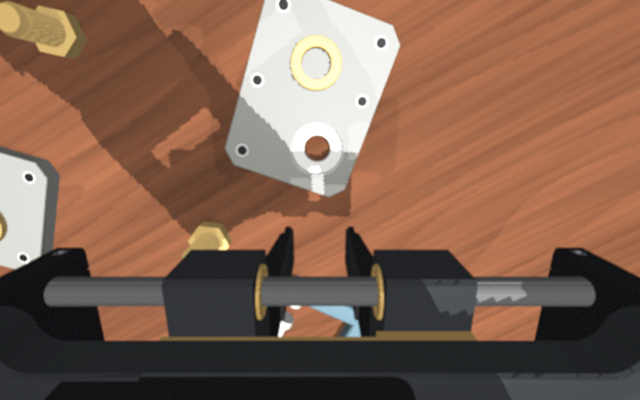

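```bash
cat > fit.py <<'E'
from h import *
from scipy.optimize import minimize
TH=np.linspace(0,2*np.pi,120,endpoint=False)
def ring(c,g,x,y,r,z):
    P=np.c_[x+r*np.cos(TH),y+r*np.sin(TH),np.full(120,z)]; p=topx(c,P).astype(np.float32)
    return cv2.remap(g,p[:,0].reshape(1,-1),p[:,1].reshape(1,-1),cv2.INTER_LINEAR)[0]
def fit(c,x0,y0,r,z,chan=None,rng=8,sig=1):
    im=c['image'].astype(np.float32); g=cv2.GaussianBlur(im,(0,0),sig) ; g=g.mean(2) if chan is None else g[:,:,chan]
    # median abs radial step: robust to shadow edges
    f=lambda v:-np.mean(np.clip(np.abs(ring(c,g,v[0],v[1],r+1.2,z)-ring(c,g,v[0],v[1],r-1.2,z)),0,40))
    best=min(((f((x,y)),x,y) for x in np.arange(x0-rng,x0+rng+.1,1) for y in np.arange(y0-rng,y0+rng+.1,1)))
    o=minimize(f,best[1:],method='Nelder-Mead',options=dict(initial_simplex=[best[1:],(best[1]+.7,best[2]),(best[1],best[2]+.7)]))
    return o.x.round(1),round(o.fun,1)
E
python3 - <<'E'
from fit import *
c=cam('wrist')
h=toworld(c,[[316,148]],12)[0]; print(h)
print('rim',fit(c,h[0],h[1],24,16),'hole',fit(c,h[0],h[1],13,8))
print('washer out top',fit(c,567,190.4,22,24,2),'out bottom',fit(c,567,190.4,22,16,2),'bore top',fit(c,567,190.4,13,24,2))
t=cam('top'); print('TOP rim',fit(t,628,156,24,16,None,6,.7),'hole',fit(t,628,156,13,8,None,6,.7),'washer',fit(t,567,190,22,24,2,6,.7), fit(t,567,190,13,24,2,6,.7))
E
```

```text
[631.27157777 154.01747824  12.        ]
rim (array([629.8, 155. ]), np.float64(-22.8)) hole (array([631.3, 154. ]), np.float64(-40.0))
washer out top (array([567. , 190.3]), np.float64(-31.7)) out bottom (array([564.5, 191.5]), np.float64(-24.4)) bore top (array([567.5, 192.1]), np.float64(-28.9))
TOP rim (array([636.1, 150.8]), np.float64(-7.7)) hole (array([621. , 152.3]), np.float64(-5.4)) washer (array([557.5, 195.6]), np.float64(-11.7)) (array([570.8, 188.8]), np.float64(-3.7))
```

```bash
python3 -c "
from h import *
print(rel([528,212.5,27],1.056))"
```

```text
[-8.600e-03 -5.396e-01  4.090e-01  1.000e-04 -1.000e-04 -9.000e-04]
```

Request:
send_rows(
  moves=[
    [[0, -0.13, 0, 0, 0, 0], [0, -0.26, 0, 0, 0, 0], [0, -0.39, 0, 0, 0, 0], [0, -0.5, 0, 0, 0, 0], [-0.0085, -0.54, 0.05, 0, 0, 0], [-0.0085, -0.54, 0.15, 0, 0, 0], [-0.0085, -0.54, 0.27, 0, 0, 0], [-0.0085, -0.54, 0.35, 0, 0, 0], [-0.0085, -0.54, 0.39, 0, 0, 0], [-0.0085, -0.54, 0.409, 0, 0, 0], [-0.0085, -0.54, 0.409, 0, 0, 0], [-0.0085, -0.54, 0.409, 0, 0, 0]],
  ],
)

```text
t: 4.22
eef_pos: [528.8, 212.3, 27.7]
tcp_rot: [3.141, -0.001, 1.054]
ft_force: [0.9, -0.0, 0.7]
opening: 0.314
```

```bash
python3 -c "
from h import *
s=env.state();print(s['ft_force'],s['eef_pos'],rel([630.6-.87*25.5,154.5+.493*25.5,26],1.056), rel([567.1-.87*26,190.4+.493*26,26],1.056))"
```

```text
[ 0.86327181 -0.04035909  0.70142169] [528.82309931 212.3175592   27.65724999] [-0.      0.3052  0.0058  0.0005 -0.0006 -0.0013] [-0.0006  0.0604  0.0056  0.0005 -0.0006 -0.0013]
```

Request:
send_rows(
  moves=[
    [[0, 0.03, 0.005, 0, 0, 0], [0, 0.05, 0.005, 0, 0, 0], [0, 0.065, 0.005, 0, 0, 0], [0, 0.08, 0.005, 0, 0, 0], [0, 0.1, 0.005, 0, 0, 0], [0, 0.12, 0.005, 0, 0, 0], [0, 0.14, 0.005, 0, 0, 0], [0, 0.16, 0.005, 0, 0, 0], [0, 0.18, 0.005, 0, 0, 0], [0, 0.2, 0.005, 0, 0, 0], [0, 0.215, 0.005, 0, 0, 0], [0, 0.225, 0.005, 0, 0, 0]],
  ],
)

```text
t: 5.22
eef_pos: [587.5, 178.5, 25.2]
tcp_rot: [3.142, -0.0, 1.054]
ft_force: [-0.6, 0.6, 0.7]
opening: 0.318
```

```bash
cat > look.py <<'E'
from h import *
import sys
n,x,y=sys.argv[1],float(sys.argv[2]),float(sys.argv[3])
s=env.state(); print(s['eef_pos'].round(1),s['ft_force'].round(1),s['opening'])
ims=[]
for k in ['top','side','wrist']:
    c=cam(k); p=topx(c,[x,y,16])[0].astype(int); h=30 if k!='wrist' else 70
    p=np.clip(p,h,[639-h,399-h]); ims.append(cv2.resize(c['image'][p[1]-h:p[1]+h,p[0]-h:p[0]+h],(260,260),interpolation=cv2.INTER_CUBIC))
save(n,np.hstack(ims))
E
python3 look.py l1.png 630 154; python3 -c "
from h import *
print(rel([630.6-.87*25.5,154.5+.493*25.5,26],1.056))"
```

```text
[587.5 178.5  25.2] [-0.6  0.6  0.7] 0.3181713170216445
[ 0.0015  0.0813 -0.0029 -0.0001 -0.     -0.0014]
```

View pics/l1.png

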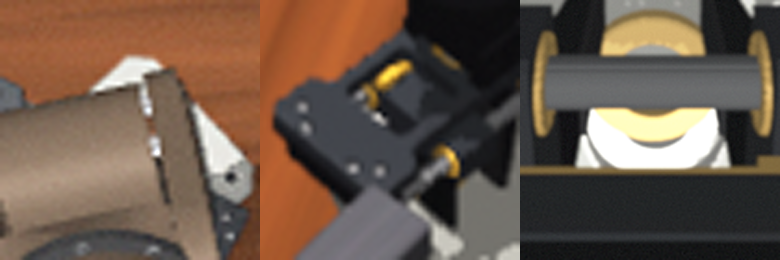

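Run:
```python
from h import *
c=cam('wrist'); s=env.state()
p=topx(c,[630.6,154.5,16])[0]; print('px recess',p)
col=int(round(p[0])); im=c['image']
u=np.array([.87,-.493])
for r in range(175,300,2): 
    a=[(toworld(c,[[col,r]],z)[0,:2]-s['eef_pos'][:2])@u for z in(16,24)]
    print(r,im[r,col],np.round(a,1),end=' | ' if r%4 else '\n')
```

```text
px recess [319.29063625 318.41728513]
175 [176 177 170] [-41.8 -43.3] | 177 [152 154 148] [-40.6 -42.3] | 179 [154 154 150] [-39.5 -41.2] | 181 [153 153 148] [-38.4 -40.1] | 183 [154 155 150] [-37.2 -39. ] | 185 [156 155 150] [-36.1 -37.9] | 187 [155 157 150] [-35.  -36.8] | 189 [153 155 149] [-33.8 -35.7] | 191 [155 155 151] [-32.6 -34.6] | 193 [154 155 151] [-31.5 -33.5] | 195 [153 153 147] [-30.3 -32.4] | 197 [153 154 148] [-29.2 -31.3] | 199 [153 153 147] [-28.  -30.2] | 201 [151 152 147] [-26.8 -29.1] | 203 [151 152 147] [-25.6 -28. ] | 205 [153 154 148] [-24.5 -26.8] | 207 [151 152 147] [-23.3 -25.7] | 209 [151 151 147] [-22.1 -24.6] | 211 [153 153 148] [-20.9 -23.4] | 213 [150 151 145] [-19.7 -22.3] | 215 [150 151 145] [-18.5 -21.1] | 217 [151 152 147] [-17.3 -20. ] | 219 [151 150 145] [-16.1 -18.8] | 221 [152 151 148] [-14.9 -17.7] | 223 [150 151 148] [-13.6 -16.5] | 225 [147 148 143] [-12.4 -15.4] | 227 [150 152 145] [-11.2 -14.2] | 229 [151 151 145] [ -9.9 -13. ] | 231 [148 149 144] [ -8.7 -11.8] | 233 [151 150 146] [ -7.5 -10.6] | 235 [149 150 145] [-6.2 -9.5] | 237 [148 1
[... 286 characters left out ...]
  69] [6.5 2.7] | 257 [179 152  94] [7.8 3.9] | 259 [209 177 111] [9.1 5.2] | 261 [216 183 116] [10.4  6.4] | 263 [213 181 113] [11.7  7.7] | 265 [216 181 116] [13.   8.9] | 267 [216 182 116] [14.4 10.2] | 269 [215 180 113] [15.7 11.4] | 271 [193 175 139] [17.  12.7] | 273 [166 166 160] [18.4 14. ] | 275 [155 156 151] [19.7 15.3] | 277 [85 88 86] [21.  16.5] | 279 [66 67 67] [22.4 17.8] | 281 [79 79 81] [23.8 19.1] | 283 [93 95 96] [25.1 20.4] | 285 [87 87 89] [26.5 21.7] | 287 [ 97  99 100] [27.9 23. ] | 289 [101 102 103] [29.2 24.3] | 291 [105 106 108] [30.6 25.7] | 293 [107 107 107] [32. 27.] | 295 [107 108 110] [33.4 28.3] | 297 [106 107 108] [34.8 29.6] | 299 [107 108 109] [36.2 31. ] |
```

Washer A is held between the fingers, its centre 25.7 mm ahead of the TCP, with 23.6 mm to go and well aligned laterally. I'll push the rest slowly.

Request:
send_rows(
  moves=[
    [[0.001, 0.012, -0.003, 0, 0, 0], [0.0015, 0.025, -0.003, 0, 0, 0], [0.0015, 0.037, -0.003, 0, 0, 0], [0.0015, 0.047, -0.003, 0, 0, 0], [0.0015, 0.055, -0.003, 0, 0, 0], [0.0015, 0.061, -0.003, 0, 0, 0], [0.0015, 0.066, -0.003, 0, 0, 0], [0.0015, 0.07, -0.003, 0, 0, 0], [0.0015, 0.073, -0.003, 0, 0, 0], [0.0015, 0.076, -0.003, 0, 0, 0], [0.0015, 0.078, -0.003, 0, 0, 0], [0.0015, 0.08, -0.003, 0, 0, 0]],
  ],
)

```text
t: 6.42
eef_pos: [608.0, 167.4, 26.2]
tcp_rot: [3.142, -0.0, 1.054]
ft_force: [-0.7, 1.3, 0.0]
opening: 0.312
```

```bash
cat > near.py <<'E'
from h import *
c=cam('wrist'); s=env.state(); print(s['eef_pos'].round(1),s['ft_force'].round(1))
yaw=s['tcp_rot'][2]; u=np.array([np.sin(yaw),-np.cos(yaw)])
hsv=cv2.cvtColor(c['image'],cv2.COLOR_RGB2HSV)
for r in range(240,276): 
    a=[(toworld(c,[[319,r]],z)[0,:2]-s['eef_pos'][:2])@u for z in(16,24)]
    if r%2==0: print(r,c['image'][r,319],hsv[r,319,1],np.round(a,1))
save('near.png',c['image'])
E
python3 near.py
```

```text
[608.1 167.3  26.2] [ 0.6 -0.5 -0.7]
240 [137 138 132] 11 [-3.  -6.4]
242 [137 138 132] 11 [-1.7 -5.2]
244 [135 136 132] 8 [-0.4 -3.9]
246 [148 146 139] 16 [ 0.8 -2.7]
248 [180 159 120] 85 [ 2.1 -1.5]
250 [198 168 106] 118 [ 3.4 -0.3]
252 [205 172 109] 119 [4.7 1. ]
254 [202 171 107] 120 [6.  2.2]
256 [203 172 108] 119 [7.3 3.5]
258 [211 179 113] 118 [8.6 4.7]
260 [226 194 124] 115 [9.9 6. ]
262 [157 126  81] 123 [11.2  7.2]
264 [103  67  49] 134 [12.6  8.5]
266 [105  68  51] 131 [13.9  9.7]
268 [103  67  47] 139 [15.2 11. ]
270 [110  73  54] 130 [16.6 12.3]
272 [112  74  55] 130 [17.9 13.6]
274 [111  73  52] 136 [19.3 14.8]
```

Washer A's edges now fit z=16, which suggests it has dropped in. I'll raise and check from the clear viewpoint.

Request:
send_rows(
  moves=[
    [[0, 0, -0.05, 0, 0, 0], [0, 0, -0.13, 0, 0, 0], [0, 0, -0.25, 0, 0, 0], [0, 0.07, -0.35, 0, 0, 0], [0, 0.16, -0.41, 0, 0, 0], [0, 0.22, -0.41, 0, 0, 0], [0, 0.24, -0.41, 0, 0, 0], [0, 0.24, -0.41, 0, 0, 0]],
  ],
)

```text
t: 7.13
eef_pos: [671.0, 131.1, 148.6]
tcp_rot: [-3.141, 0.0, 1.053]
ft_force: [-0.3, 0.2, -1.4]
opening: 0.314
```

Run:
```python
from fit import *
c=cam('wrist'); s=env.state(); print(s['eef_pos'].round(1))
for z in (16,24): print(z,fit(c,630,155,22,z,2),fit(c,630,155,13,z,2))
hsv=cv2.cvtColor(c['image'],cv2.COLOR_RGB2HSV)
p=topx(c,[630,155,16])[0].astype(int); print(p)
save('a_done.png',cv2.resize(c['image'][max(0,p[1]-100):p[1]+60,p[0]-110:p[0]+110],None,fx=3,fy=3,interpolation=cv2.INTER_CUBIC))
# B approach: TCP past the recess along push
w=np.array([531.4,-168.1]);h=np.array([487.4,-217.5]);u=(h-w)/np.hypot(*(h-w)); v=h+u*45
print(v,rel([*v,150],-.729))
```

```text
[669.9 131.7 148.1]
16 (array([629.1, 156.2]), np.float64(-32.3)) (array([630.2, 155.6]), np.float64(-37.0))
24 (array([628.6, 156.6]), np.float64(-30.6)) (array([628.3, 156.5]), np.float64(-33.0))
[319 143]
[ 457.46986537 -251.10337842] [-1.4591e+00  1.5700e-02 -5.0000e-03 -2.0000e-04  1.3000e-03  1.1347e+00]
```

View pics/a_done.png

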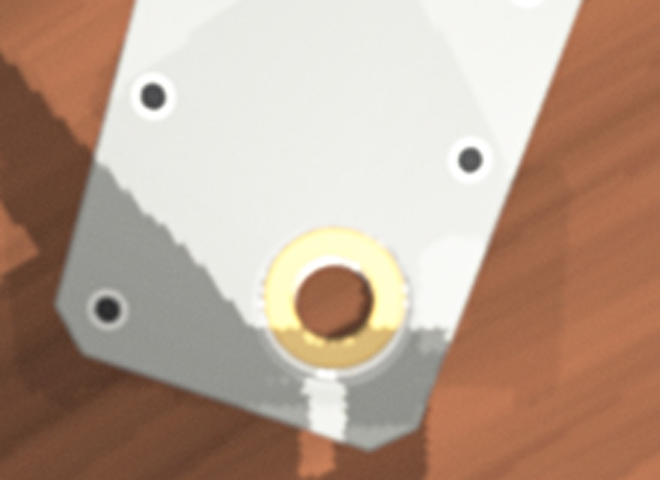

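Washer A lies flat and concentric in its recess, with an even thin bright gap all round. On to plate B.

Request:
send_rows(
  moves=[
    [[-0.09, 0, 0, 0, 0, 0.075], [-0.18, 0, 0, 0, 0, 0.15], [-0.27, 0, 0, 0, 0, 0.23], [-0.36, 0, 0, 0, 0, 0.3], [-0.45, 0, 0, 0, 0, 0.38], [-0.54, 0, 0, 0, 0, 0.45], [-0.63, 0, 0, 0, 0, 0.53], [-0.72, 0, 0, 0, 0, 0.6], [-0.81, 0, 0, 0, 0, 0.68], [-0.9, 0, 0, 0, 0, 0.75], [-0.98, 0, 0, 0, 0, 0.82], [-0.98, 0, 0, 0, 0, 0.9]],
  ],
)

```text
t: 8.18
eef_pos: [522.6, -125.3, 148.5]
tcp_rot: [3.141, 0.002, -0.366]
ft_force: [0.8, 0.0, -0.5]
opening: 0.315
```

```bash
python3 -c "
from h import *
print(rel([457.5,-251,150],-.729))"
```

```text
[-0.0527  0.4689 -0.0048  0.0005  0.0015  0.2312]
```

Request:
send_rows(
  moves=[
    [[-0.01, 0.12, 0, 0, 0, 0.07], [-0.03, 0.24, 0, 0, 0, 0.14], [-0.04, 0.36, 0, 0, 0, 0.2], [-0.053, 0.44, 0, 0, 0, 0.231], [-0.053, 0.469, -0.005, 0, 0, 0.231], [-0.053, 0.469, -0.005, 0, 0, 0.231], [-0.053, 0.469, -0.005, 0, 0, 0.231], [-0.053, 0.469, -0.005, 0, 0, 0.231]],
  ],
)

```text
t: 8.85
eef_pos: [461.4, -248.5, 150.4]
tcp_rot: [-3.141, 0.001, -0.72]
ft_force: [0.3, -0.0, 0.2]
opening: 0.31
```

```bash
python3 - <<'E'
from fit import *
c=cam('wrist'); s=env.state(); print(s['eef_pos'].round(1),s['tcp_rot'])
W,H=(531.4,-168.1),(487.4,-217.5)
print('rim',fit(c,*H,24,16),'hole',fit(c,*H,13,8))
print('washer',fit(c,*W,22,24,2),'bore',fit(c,*W,13,24,2))
p=topx(c,[*H,16])[0].astype(int); q=topx(c,[*W,24])[0].astype(int); print(p,q)
save('b0.png',cv2.resize(c['image'][:240,180:460],None,fx=2.5,fy=2.5,interpolation=cv2.INTER_CUBIC))
E
python3 m.py x.png
```

```text
[ 461.4 -248.5  150.5] [-3.14141747e+00  5.35661138e-04 -7.19520493e-01]
rim (array([ 488. , -216.9]), np.float64(-12.1)) hole (array([ 487.4, -217.5]), np.float64(-40.0))
washer (array([ 531.4, -168.5]), np.float64(-30.2)) bore (array([ 533.1, -167.9]), np.float64(-27.6))
[319 150] [319  73]
[ 461.50890998 -248.60962721  150.50035953] [-3.14143277e+00  3.19215658e-04 -7.19546564e-01] 0.31582973688348764
washer_a 0.79 [331.  63.] circ [ 532.  -168.7   21.8]
recess_a 0.9 [294.  98.] circ [ 502.  -173.8   92.5]
plate_a 0.72 [295. 100.] circ [ 501.7 -173.8   92.9]
yellow [ 531.7 -168.6] [21.  21.2]
bright [ 488.2 -216.8] [23.3 23.5]
```

View pics/b0.png

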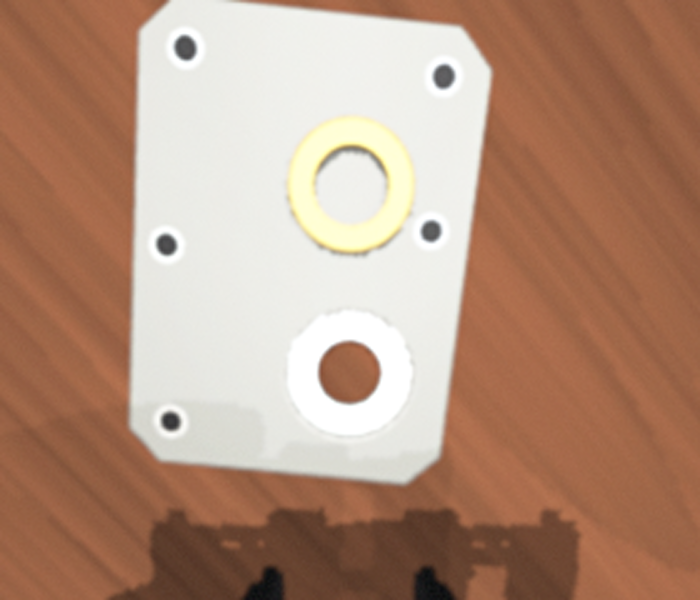

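Plate B is clear: washer at (531.7,-168.5), recess at (488,-217), 65 mm apart, no look-alike nearby.

```bash
python3 -c "
from h import *
print(rel([561.8,-135.1,26.5],-.733))"
```

```text
[ 9.000e-04 -5.065e-01  4.136e-01 -1.000e-04  1.000e-04  8.000e-03]
```

Request:
send_rows(
  moves=[
    [[0, -0.12, 0, 0, 0, 0.008], [0, -0.25, 0, 0, 0, 0.008], [0, -0.38, 0, 0, 0, 0.008], [0, -0.47, 0, 0, 0, 0.008], [0.001, -0.506, 0.05, 0, 0, 0.008], [0.001, -0.506, 0.15, 0, 0, 0.008], [0.001, -0.506, 0.27, 0, 0, 0.008], [0.001, -0.506, 0.35, 0, 0, 0.008], [0.001, -0.506, 0.39, 0, 0, 0.008], [0.001, -0.506, 0.41, 0, 0, 0.008], [0.001, -0.506, 0.412, 0, 0, 0.008], [0.001, -0.506, 0.412, 0, 0, 0.008]],
  ],
)

```text
t: 10.1
eef_pos: [562.1, -136.3, 27.9]
tcp_rot: [-3.141, -0.001, -0.734]
ft_force: [-0.6, 0.2, 0.1]
opening: 0.316
```

```bash
python3 -c "
from h import *
s=env.state();print(s['ft_force'],s['eef_pos'],rel([505.1,-198.05,26],-.733))"
```

```text
[-0.55648197  0.2415414   0.13560355] [ 562.06327866 -136.34491294   27.85514877] [-0.0031  0.2799  0.006  -0.0003 -0.0006 -0.0009]
```

Request:
send_rows(
  moves=[
    [[-0.003, 0.03, 0.005, 0, 0, 0], [-0.003, 0.05, 0.005, 0, 0, 0], [-0.003, 0.065, 0.005, 0, 0, 0], [-0.003, 0.08, 0.005, 0, 0, 0], [-0.003, 0.1, 0.005, 0, 0, 0], [-0.003, 0.12, 0.005, 0, 0, 0], [-0.003, 0.14, 0.005, 0, 0, 0], [-0.003, 0.16, 0.005, 0, 0, 0], [-0.003, 0.175, 0.005, 0, 0, 0], [-0.003, 0.19, 0.005, 0, 0, 0], [-0.003, 0.2, 0.005, 0, 0, 0], [-0.003, 0.2, 0.005, 0, 0, 0]],
  ],
)

```text
t: 11.1
eef_pos: [520.3, -180.5, 25.5]
tcp_rot: [3.142, 0.0, -0.735]
ft_force: [-0.1, -0.1, -0.5]
opening: 0.311
```

```bash
python3 near.py; python3 -c "
from h import *
s=env.state();print(rel([505.1,-198.05,26],-.733))"
```

```text
[ 520.5 -180.3   25.5] [-0.8 -0.8  0.2]
240 [131 130 127] 8 [-2.4 -5.7]
242 [129 130 124] 12 [-1.1 -4.5]
244 [128 129 124] 10 [ 0.2 -3.3]
246 [127 129 124] 10 [ 1.4 -2.1]
248 [127 128 124] 8 [ 2.7 -0.9]
250 [123 122 116] 15 [4.  0.3]
252 [111  95  66] 103 [5.3 1.6]
254 [115  96  61] 120 [6.6 2.8]
256 [152 128  80] 121 [7.9 4. ]
258 [181 152  95] 121 [9.2 5.3]
260 [190 159 101] 119 [10.5  6.5]
262 [189 160 101] 119 [11.8  7.8]
264 [188 158  99] 121 [13.1  9. ]
266 [188 159 100] 119 [14.5 10.3]
268 [186 157  99] 119 [15.8 11.6]
270 [152 137 109] 72 [17.1 12.8]
272 [127 126 122] 10 [18.5 14.1]
274 [125 126 121] 10 [19.8 15.4]
[ 0.0015  0.0782 -0.0018 -0.      0.0001 -0.0012]
```

Same grip geometry as washer A, so I'll push the last 23.5 mm slowly.

Request:
send_rows(
  moves=[
    [[0.001, 0.012, -0.002, 0, 0, 0], [0.0015, 0.025, -0.002, 0, 0, 0], [0.0015, 0.037, -0.002, 0, 0, 0], [0.0015, 0.047, -0.002, 0, 0, 0], [0.0015, 0.055, -0.002, 0, 0, 0], [0.0015, 0.061, -0.002, 0, 0, 0], [0.0015, 0.066, -0.002, 0, 0, 0], [0.0015, 0.07, -0.002, 0, 0, 0], [0.0015, 0.073, -0.002, 0, 0, 0], [0.0015, 0.075, -0.002, 0, 0, 0], [0.0015, 0.077, -0.002, 0, 0, 0], [0.0015, 0.078, -0.002, 0, 0, 0]],
  ],
)

```text
t: 12.15
eef_pos: [505.3, -197.8, 26.1]
tcp_rot: [-3.142, 0.0, -0.734]
ft_force: [-0.0, -1.0, 0.0]
opening: 0.313
```

```bash
python3 near.py
```

```text
[ 505.3 -197.8   26.1] [ 0.   0.4 -0.2]
240 [121 122 117] 10 [-2.4 -5.8]
242 [119 119 116] 6 [-1.1 -4.6]
244 [124 126 120] 12 [ 0.2 -3.3]
246 [130 122 106] 47 [ 1.4 -2.1]
248 [151 126  81] 118 [ 2.7 -0.9]
250 [174 147  94] 117 [4.  0.3]
252 [180 153  98] 116 [5.3 1.6]
254 [179 151  97] 117 [6.6 2.8]
256 [178 150  95] 119 [7.9 4. ]
258 [179 151  95] 120 [9.2 5.3]
260 [170 143  90] 120 [10.5  6.5]
262 [100  75  49] 130 [11.8  7.8]
264 [81 51 38] 135 [13.2  9.1]
266 [84 55 42] 127 [14.5 10.3]
268 [84 55 40] 134 [15.8 11.6]
270 [82 54 38] 137 [17.2 12.9]
272 [83 54 39] 135 [18.5 14.1]
274 [83 53 38] 138 [19.8 15.4]
```

The signature matches A's drop. I'll lift and check.

Request:
send_rows(
  moves=[
    [[0, 0, -0.05, 0, 0, 0], [0, 0, -0.13, 0, 0, 0], [0, 0, -0.25, 0, 0, 0], [0, 0.07, -0.35, 0, 0, 0], [0, 0.16, -0.41, 0, 0, 0], [0, 0.21, -0.41, 0, 0, 0], [0, 0.22, -0.41, 0, 0, 0], [0, 0.22, -0.41, 0, 0, 0]],
  ],
)

```text
t: 12.87
eef_pos: [460.7, -247.2, 149.2]
tcp_rot: [-3.141, -0.0, -0.736]
ft_force: [-0.7, 0.0, -0.9]
opening: 0.315
```

Run:
```python
from fit import *
c=cam('wrist')
for z in (16,24): print(z,fit(c,488,-217,22,z,2),fit(c,488,-217,13,z,2))
p=topx(c,[488,-217,16])[0].astype(int)
a=cv2.resize(c['image'][max(0,p[1]-70):max(0,p[1]-70)+140,p[0]-70:p[0]+70],(390,390),interpolation=cv2.INTER_CUBIC)
t=cam('top')['image'][160:290,245:375]
save('b_done.png',np.hstack([a,cv2.resize(t,(390,390),interpolation=cv2.INTER_CUBIC)]))
```

```text
16 (array([ 489. , -214.9]), np.float64(-33.9)) (array([ 488., -217.]), np.float64(-40.0))
24 (array([ 489.6, -214.2]), np.float64(-28.0)) (array([ 489.7, -216. ]), np.float64(-40.0))
```

View pics/b_done.png

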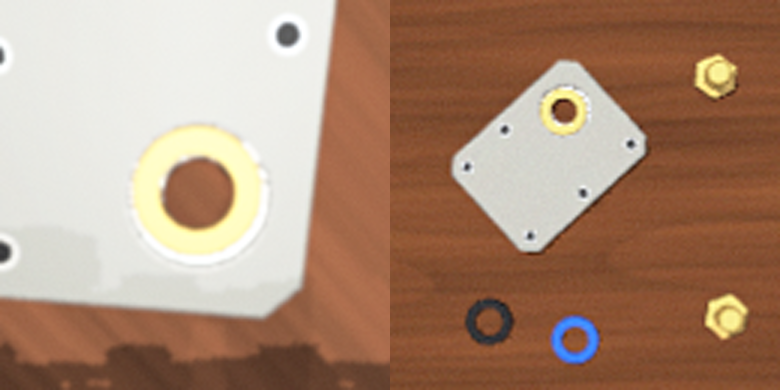

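B looks seated, with its gap to one side. I'll check for tilt numerically against the on-plate size (21.0/21.2 at z=24).

Run:
```python
from fit import *
c=cam('wrist'); hsv=cv2.cvtColor(c['image'],cv2.COLOR_RGB2HSV)
m=((hsv[:,:,0]>18)&(hsv[:,:,0]<35)&(hsv[:,:,1]>70)&(hsv[:,:,2]>110)).astype(np.uint8)
p=topx(c,[488,-217,16])[0].astype(int); k=np.zeros_like(m); k[max(0,p[1]-45):p[1]+45,p[0]-45:p[0]+45]=1; m*=k
cs,hi=cv2.findContours(m,cv2.RETR_CCOMP,cv2.CHAIN_APPROX_NONE)
for q,h in zip(cs,hi[0]):
    if len(q)<40: continue
    for z in (16,24):
        w=toworld(c,q.reshape(-1,2),z)[:,:2].astype(np.float32); e=cv2.fitEllipse(w); print('inner' if h[3]>=0 else 'outer',z,np.round(e[0],1),np.round(np.array(e[1])/2,2),round(e[2]))
ims=[]
for n,(x,y) in [('side',(488,-217)),('side',(630,155)),('top',(488,-217))]:
    t=cam(n); p=topx(t,[x,y,16])[0].astype(int); ims.append(cv2.resize(t['image'][p[1]-22:p[1]+22,p[0]-22:p[0]+22],(260,260),interpolation=cv2.INTER_CUBIC))
save('sd.png',np.hstack(ims))
```

```text
outer 16 [ 488.5 -216. ] [12.87 13.27] 63
outer 24 [ 489.1 -215.3] [12.52 12.91] 63
outer 16 [ 369.4 -321. ] [ 60.38 180.26] 131
outer 24 [ 373.2 -317.5] [ 58.75 175.43] 131
```

View pics/sd.png

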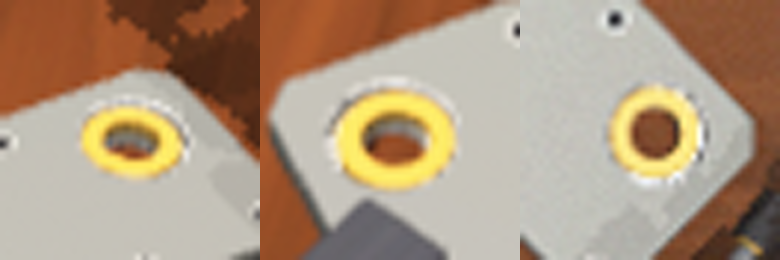

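Run:
```python
from fit import *
c=cam('wrist'); im=c['image'].astype(int)
m=((im[:,:,0]>150)&(im[:,:,1]>130)&(im[:,:,0]-im[:,:,2]>30)).astype(np.uint8)
p=topx(c,[488,-217,16])[0].astype(int); k=np.zeros_like(m); k[max(0,p[1]-45):p[1]+45,p[0]-45:p[0]+45]=1; m*=k
cs,hi=cv2.findContours(m,cv2.RETR_CCOMP,cv2.CHAIN_APPROX_NONE)
for q,h in zip(cs,hi[0]):
    if len(q)<40: continue
    for z in (16,24):
        w=toworld(c,q.reshape(-1,2),z)[:,:2].astype(np.float32); e=cv2.fitEllipse(w); print('inner' if h[3]>=0 else 'outer',z,np.round(e[0],1),np.round(np.array(e[1])/2,2),round(e[2]))
# intensity profiles in the world frame along push axis and across, about recess centre
u=np.array([-.669,-.743]);v=np.array([.743,-.669])
for n,d in (('u',u),('v',v)):
    for s in (-1,1):
        P=[[488+d[0]*s*r,-217+d[1]*s*r,16] for r in range(9,30)]
        px=topx(c,P); print(n,s,[(r,*im[int(round(b)),int(round(a))][[0,2]]) for r,(a,b) in zip(range(9,30),px)])
```

```text
outer 16 [ 503.4 -255. ] [0.43 9.05] 133
outer 24 [ 503.6 -253.2] [0.42 8.8 ] 133
outer 16 [ 488.8 -214.9] [21.23 21.48] 163
outer 24 [ 489.4 -214.3] [20.65 20.9 ] 163
inner 16 [ 488.4 -215.9] [11.79 12.57] 58
inner 24 [ 489.  -215.2] [11.47 12.23] 58
u -1 [(9, np.int64(160), np.int64(71)), (10, np.int64(161), np.int64(72)), (11, np.int64(157), np.int64(70)), (12, np.int64(148), np.int64(79)), (13, np.int64(165), np.int64(122)), (14, np.int64(250), np.int64(185)), (15, np.int64(255), np.int64(194)), (16, np.int64(255), np.int64(202)), (17, np.int64(255), np.int64(206)), (18, np.int64(255), np.int64(205)), (19, np.int64(255), np.int64(206)), (20, np.int64(255), np.int64(205)), (21, np.int64(255), np.int64(204)), (22, np.int64(255), np.int64(190)), (23, np.int64(235), np.int64(173)), (24, np.int64(228), np.int64(217)), (25, np.int64(237), np.int64(233)), (26, np.int64(240), np.int64(235)), (27, np.int64(241), np.int64(235)), (28, np.int64(240), np.int64(236)), (29, np.int64(240), np.int64(236))]
u 1 [(9, np.int64(145), np.int64(65)), (10, np.int64(143), np.int64(67)), (11, np.int64(183
[... 1480 characters left out ...]
), np.int64(68)), (11, np.int64(161), np.int64(76)), (12, np.int64(216), np.int64(112)), (13, np.int64(255), np.int64(160)), (14, np.int64(255), np.int64(193)), (15, np.int64(255), np.int64(201)), (16, np.int64(255), np.int64(200)), (17, np.int64(255), np.int64(198)), (18, np.int64(255), np.int64(198)), (19, np.int64(255), np.int64(191)), (20, np.int64(254), np.int64(211)), (21, np.int64(254), np.int64(246)), (22, np.int64(255), np.int64(255)), (23, np.int64(250), np.int64(249)), (24, np.int64(234), np.int64(229)), (25, np.int64(235), np.int64(231)), (26, np.int64(237), np.int64(232)), (27, np.int64(235), np.int64(230)), (28, np.int64(234), np.int64(229)), (29, np.int64(235), np.int64(230))]
```

```bash
python3 -c "
from h import *
s=env.state();print(s['t'],s['eef_pos'],s['ft_force']);print(env.job_done())"
```

```text
13.2167 [ 461.40041112 -246.21914388  148.65685823] [-0.33748185 -0.99412474 -0.43243858]
the job is handed in; nothing more can be done
None
```

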